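# Find the hardened anti-vibration mount

## Task

Three anti-vibration mounts wait on the sloping blue rack. Tell by squeezing them across their plates which have gone hard: lay whatever has gone hard gently down in the red scrap tray, and leave the springy ones in their places on the rack. Do not push the other things on the bench about.

Things in the scene. Friction and masses are not known exactly. Their poses are not given: they have to be found in the camera images.
- mount_a: Anti-vibration mount, one of three alike: two aluminium plates (90 mm long, 44 high, 6 thick) facing each other, black rubber bushings between; 54 mm over the plates, about 0.27 kg. Origin: its centre, 22 mm above the face it stands on. x = squeeze direction, square to the plates (outer faces at x -27 and +27 mm), points up the slope; y = length; z = square to the slope, leaning 35 deg towards the robot.
- mount_b: Mount exactly like mount_a. Squeezed across the plates, a springy mount starts to give at 2.5 N, has given 12 mm at 10 N, stops there (42 mm over the plates) and springs back when let go; one gone hard gives less than 3 mm. Which are hard is drawn anew each time; nothing but squeezing tells springy from hard.
- mount_c: Mount exactly like mount_a. What makes a mount hard is a longer core shut up inside it, never seen (the rules call it core_2); each mount has a core, and weight tells nothing.
- rack: Fixed blue rack, 370 mm wide (y), 130 deep. Top slopes 35 deg, rising towards its +x (away from the robot), 25 to 91 mm high. Mounts stand on it at y -120, 0, +120 mm, length along y, 30 mm apart, centres at about x -16, z 76, each against two steel pegs on its downhill side (12 mm high, 62 mm free between). Each mount's place is where it starts. Origin: underside centre, on the table.
- tray: Fixed red open scrap tray, 240 mm along its x, 200 mm along its y, walls 35 mm high and 4 mm thick, floor about 4 mm thick. Origin: centre of the underside, on the table. Its far (+x) half holds an old toroid; the near (-x) half is free.
- toroid: Bystander: copper-coloured ring transformer, 76 mm across, 28 mm high, lying flat in the far half of the tray. Origin: centre of the underside.
- spool: Bystander: grey metal spool, 54 mm across, 45 mm high, standing behind the tray. Origin: centre of the underside.
- screwdriver: Bystander: red-handled screwdriver, 170 mm long, lying behind the rack.
- jar: Bystander: brown glass jar with a white lid, 52 mm across, 70 mm high, at the back in the middle. Origin: centre of the underside.
- meter: Bystander: yellow hand multimeter, 180 x 85 x 40 mm, lying at the right. Origin: centre of the underside.
- mug: Bystander: blue mug, 76 mm across, 90 mm high, at the left. Origin: centre of the underside.
There are look-alikes about, which are no part of the job. What is shaped like the mount_b but turquoise is not meant. What is shaped like the mount_c but pink is not meant.

How it is judged:
On the way:
1. the hard mount is squeezed between the fingers while it stands on the rack (((distance between core_2 and mount_a below 0.04 m and contact force between the fingers and mount_a above 8 N and distance of mount_a from where it was at the start of the episode below 0.03 m) or (distance between core_2 and mount_b below 0.04 m and contact force between the fingers and mount_b above 8 N and distance of mount_b from where it was at the start of the episode below 0.03 m) or (distance between core_2 and mount_c below 0.04 m and contact force between the fingers and mount_c above 8 N and distance of mount_c from where it was at the start of the episode below 0.03 m))), for 0.1 s.
At the end, for the whole second after the job is handed in: The hard mount (there is one) rests lying on the tray floor, centre within 110 mm (x) and 90 mm (y) of the tray centre and under 45 mm above the table. Each springy mount rests on the rack within 30 mm of its start, tipped under about 14 degrees (((distance between core_2 and mount_a below 0.04 m and x of mount_a in the frame of tray between -0.11 and 0.11 m and y of mount_a in the frame of tray between -0.09 and 0.09 m and z of mount_a in the frame of tray below 0.045 m) or (not (distance between core_2 and mount_a below 0.04 m) and distance of mount_a from where it was at the start of the episode below 0.03 m and angle between the z axis of mount_a and the z axis of rack, either way round between 0.37 and 0.85 rad)) and ((distance between core_2 and mount_b below 0.04 m and x of mount_b in the frame of tray between -0.11 and 0.11 m and y of mount_b in the frame of tray between -0.09 and 0.09 m and z of mount_b in the frame of tray below 0.045 m) or (not (distance between core_2 and mount_b below 0.04 m) and distance of mount_b from where it was at the start of the episode below 0.03 m and angle between the z axis of mount_b and the z axis of rack, either way round between 0.37 and 0.85 rad)) and ((distance between core_2 and mount_c below 0.04 m and x of mount_c in the frame of tray between -0.11 and 0.11 m and y of mount_c in the frame of tray between -0.09 and 0.09 m and z of mount_c in the frame of tray below 0.045 m) or (not (distance between core_2 and mount_c below 0.04 m) and distance of mount_c from where it was at the start of the episode below 0.03 m and angle between the z axis of mount_c and the z axis of rack, either way round between 0.37 and 0.85 rad)) and linear speed of each of mount_a, mount_b, mount_c below 0.02 m/s); the robot touches nothing.
It fails at once if the hard mount is dropped (falling faster than 0.9 m/s, from more than 40 mm) ((distance between core_2 and mount_a below 0.04 m and linear speed of mount_a above 0.9 m/s and contact force between the fingers and mount_a below 0.5 N) or (distance between core_2 and mount_b below 0.04 m and linear speed of mount_b above 0.9 m/s and contact force between the fingers and mount_b below 0.5 N) or (distance between core_2 and mount_c below 0.04 m and linear speed of mount_c above 0.9 m/s and contact force between the fingers and mount_c below 0.5 N)).
It fails at once if a springy mount is taken away from its place by more than 60 mm ((not (distance between core_2 and mount_a below 0.04 m) and distance of mount_a from where it was at the start of the episode above 0.06 m) or (not (distance between core_2 and mount_b below 0.04 m) and distance of mount_b from where it was at the start of the episode above 0.06 m) or (not (distance between core_2 and mount_c below 0.04 m) and distance of mount_c from where it was at the start of the episode above 0.06 m)).
It fails at once if a bystander is pushed more than 40 mm from where it stood (distance of any of toroid, spool, screwdriver, jar, meter, mug from where it was at the start of the episode above 0.04 m).
It also fails if it takes over 51 s, if anything falls off the work surface, if the arm or the gripper's body presses on something with over 40 N, if the wrist force passes 120 N, or if a joint passes its speed limit or range.

## Robot

A 6-joint arm with a two-finger parallel gripper is mounted at the origin on the work surface. World frame = base frame: x ahead of the robot, y to its left, z up, the work surface at z = 0. Lengths are in m, angles in rad, forces in N, time in s.
With the tool pointing down it reaches from about 0.25 to 0.725 m from the base axis. Payload 4 kg.
Tool frame: the origin (TCP) lies on the centre line of the jaws, within the pads' length; the fingertips stand ahead of it and the grasp point (between the pads) lies 11 mm behind it (bot.tip_extent is the z of the fingertips in the tool frame, in m); z points along the fingers, y is the direction in which the jaws open and shut (so a half turn about z gives the same grasp; the last joint's range is limited). The gripper opens to 85 mm and grips with 20 to 120 N. Pads are 22 mm wide; open, the fingers measure 114 mm over their backs; the gripper's body (76 mm by 85 mm) begins 54 mm behind the grasp point. The pads swing forward as they close: fully open they stand 13 mm farther back than shut.
Start: joints at [-1.234, 0.241, 0.005, 1.335, 0, 1.571], TCP at [0.165, -0.472, 0.239] pointing down, gripper open.
Joint ranges: [-2.72, 2.72], [-1.05, 1.87], [-1.09, 1.28], [-1.99, 2.15], [-1.42, 1.44], [-3.14, 3.14]. Speed limits (rad/s): [2.79, 2.79, 3.14, 3.14, 3.14, 3.14].

## Interface

Orientations are given as a unit quaternion [x, y, z, w].
In Python, from workcell import bot gives the robot as it stands.
- The arm moves only by the shell command python3 -m jog 'ROWS'. ROWS is JSON, a list that holds one entry, the list of rows, each a list of 7 numbers: the shift along the world's x, y, z in m, then the turn, a rotation vector about the world's x, y, z in degrees, then the closure in counts, from 0 (fully open) to 255 (shut). In form: [[[tx, ty, tz, ax, ay, az, fingers], ...]]. A call has 1 to 10 rows; each row is the pose to reach, as a shift and turn from the pose commanded when the call began; what a row does not reach only later rows make up. A row lasts 1/12 s, in which the tool goes at most 41.7 mm and 7.16 degrees, less where a joint would pass 70% of its speed; a pose out of reach is approached as far as the arm can. A call with a gripper value outside its range is refused whole. The fingers move at their own pace and stop on an object; the grip force is fixed at half the most. Time passes only in rows, so rows that repeat a pose let the fingers close. It gives the time, the measured TCP pose, the force and the opening at its end, in the units of the state.
- bot.get_obs(): the state, without advancing time (a new reading comes with each control period).
- bot.camera(name): name is "scene" or "top" or "wrist"; returns the picture (400x640x3 uint8, blue, green, red); there is no depth.
- bot.camera_model(name): a dict with "K" (3x3 intrinsics, pixels), "T" (4x4, takes a point from camera to world coordinates). Camera axes: x right, y down, z forward; pixel columns grow to the right and rows downward; lengths in m; the calibration is good to about 2 mm. The wrist camera is an equidistant fisheye: a pixel r from the principal point sees the ray r / f radians off the axis. A picture is of the moment at which its call begins: read the wrist's pose just before it. camera_model takes no time and is no camera call; for the wrist camera it gives the pose at the moment of the call.
- bot.job_done(): hands the job in, once; it reports no verdict.
The state is a dict: "clock": time; "joint_pos": joint angles; "joint_vel": joint speeds; "tau": joint torques, N m; "eef_pos": TCP position; "tool_rot": TCP orientation; "ft_force": force on the tool from outside, world axes, zero at the start; "ft_torque": the same for the moment, N m; "grip_width": finger opening in m.
Only numpy, scipy, OpenCV 4.12 (cv2) and the standard library are available. Lean on these libraries where they do the work, as an engineer would, in place of code of your own. Each camera call takes 0.05 s, during which the arm holds its last target. There are 200 camera calls.

## Working session

There is one attempt and no reset: what is moved stays moved. The work goes in short steps, Python scripts to look and compute and a shell command to move; the robot and the scene stay as the last step left them, time stands still between calls to the robot, and variables do not carry over. Pictures are saved under pics/ and viewed, about 8 in all and at most 12, crops included, and the job is handed in when it is done.

```bash
mkdir -p pics; ls
python3 - <<'E'
from workcell import bot
import cv2,numpy as np
o=bot.get_obs();print({k:np.round(v,3).tolist() for k,v in o.items()},bot.tip_extent)
for n in("scene","top"):
    cv2.imwrite(f"pics/{n}0.png",bot.camera(n)); m=bot.camera_model(n);print(n,np.round(m["K"],2).tolist(),np.round(m["T"],4).tolist())
E
```

```text
pics
{'clock': 0.0, 'joint_pos': [-1.234, 0.241, 0.004, 1.335, 0.0, 1.571], 'joint_vel': [-0.001, -0.001, 0.0, 0.0, 0.0, 0.001], 'tau': [0.0, -37.232, 25.241, 0.017, -0.0, 0.0], 'eef_pos': [0.165, -0.471, 0.238], 'tool_rot': [0.986, 0.168, -0.0, -0.001], 'ft_force': [0.156, 0.597, -0.006], 'ft_torque': [0.003, -0.032, 0.041], 'grip_width': 0.085} 0.008
scene [[429.23, 0.0, 313.94], [0.0, 429.23, 199.15], [0.0, 0.0, 1.0]] [[-0.8838, 0.3844, -0.2666, 0.9533], [0.4677, 0.737, -0.4879, 0.7453], [0.0089, -0.5559, -0.8312, 1.3283], [0.0, 0.0, 0.0, 1.0]]
top [[449.48, 0.0, 314.83], [0.0, 449.48, 203.4], [0.0, 0.0, 1.0]] [[-0.0224, -0.9986, 0.0489, 0.4603], [-0.9996, 0.0232, 0.0169, -0.0193], [-0.018, -0.0485, -0.9987, 1.6785], [0.0, 0.0, 0.0, 1.0]]
```

View pics/top0.png

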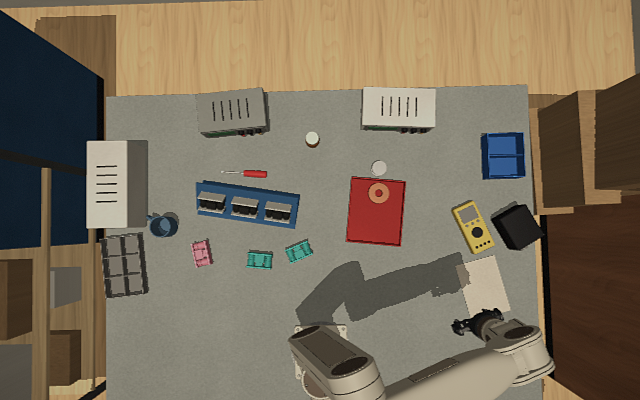

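View pics/scene0.png

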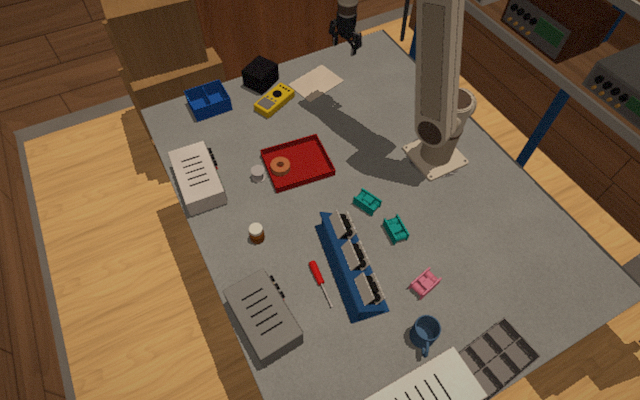

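The top view shows the rack around (247,205) with its three mounts at about (211,203), (244,207) and (278,212). The tray is at (376,212), and there are turquoise and pink decoys in front of the rack. In the scene view the mounts are at (344,225), (356,256) and (373,290). I'll enlarge both.

Run:
```python
import cv2
a=cv2.imread("pics/top0.png")[170:240,185:315];cv2.imwrite("pics/tc.png",cv2.resize(a,None,fx=6,fy=6,interpolation=cv2.INTER_CUBIC))
a=cv2.imread("pics/scene0.png")[195:325,300:400];cv2.imwrite("pics/sc.png",cv2.resize(a,None,fx=4.5,fy=4.5,interpolation=cv2.INTER_CUBIC))
```

```text
(no output)
```

View pics/tc.png

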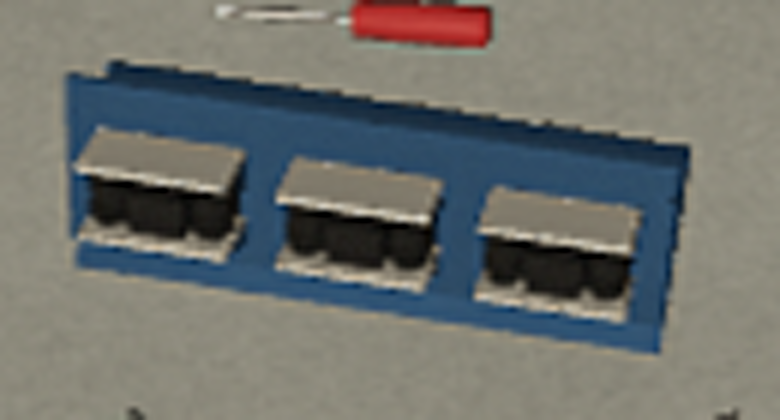

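View pics/sc.png

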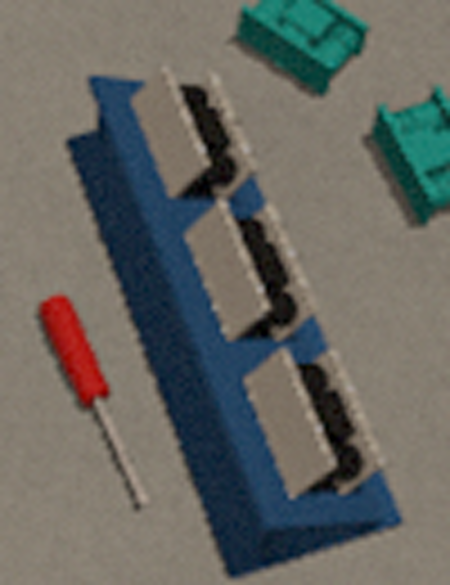

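Both crops show the uphill outer face of each mount with its four corners readable. I'll fit each mount's pose, and the tray's, from both views.

Run:
```python
from workcell import bot
import numpy as np
from scipy.optimize import least_squares
from scipy.spatial.transform import Rotation as R
C={n:(bot.camera_model(n)["K"],np.linalg.inv(bot.camera_model(n)["T"])) for n in("top","scene")}
def proj(n,P):
    K,T=C[n];p=P@T[:3,:3].T+T[:3,3];p=p@K.T;return p[:,:2]/p[:,2:]
c=np.array([[27,45,-22],[27,-45,-22],[27,45,22],[27,-45,22]])/1000
T={'L':[(98,130),(245,150),(78,165),(226,192)],'M':[(295,157),(442,180),(276,196),(425,220)],'R':[(497,188),(640,208),(479,228),(630,250)]}
S={'L':[(292,498),(245,380),(338,466),(285,348)],'M':[(234,340),(186,235),(268,312),(222,202)],'R':[(175,198),(135,98),(212,166),(167,68)]}
px=lambda a,s,o:(np.array(a)+.5)/s-.5+o
def rot(yaw,t):return (R.from_euler('z',yaw)*R.from_euler('y',-t)).as_matrix()
def f(v):
    r=[]
    for i,k in enumerate('LMR'):
        P=c@rot(v[0],v[1]).T+v[2+3*i:5+3*i]
        r+=[proj("top",P)-px(T[k],6,(185,170)),proj("scene",P)-px(S[k],4.5,(300,195))]
    return np.concatenate(r).ravel()
s=least_squares(f,[-.15,.6]+[.5,.2,.08]*3)
print(np.degrees(s.x[:2]),s.x[2:].reshape(3,3).round(4),np.abs(s.fun).max(),s.fun.std())
ct=np.array([[120,100,35],[120,-100,35],[-120,-100,35],[-120,100,35]])/1000
Tt=np.array([(350,177),(405,181),(401,245),(346,241)]);St=np.array([(277,190),(261,152),(319,136),(334,172)])
def g(v):
    P=ct@rot(v[0],0).T+np.r_[v[1:3],0];return np.r_[proj("top",P)-Tt,proj("scene",P)-St].ravel()
t=least_squares(g,[-.06,.5,-.2]);print("tray",np.degrees(t.x[0]),t.x[1:],t.fun.round(1))
```

```text
[-9.54822895 35.79049261] [[0.551  0.3799 0.0676]
 [0.5309 0.2621 0.0675]
 [0.5094 0.1429 0.0672]] 0.893652169689517 0.34218074067921084
tray -6.242988130764065 [ 0.50931666 -0.20614505] [-0.8 -1.3 -1.2 -0.7 -2.3  0.9 -2.3  0.1 -0.7 -1.5 -1.3 -2.4 -2.5 -2.8
  2.1 -2.3]
```

```bash
cat > h.py <<'E'
from workcell import bot
import numpy as np
from scipy.spatial.transform import Rotation as R
def Rm(yaw=-9.5,t=35):return R.from_euler('z',yaw,degrees=True)*R.from_euler('y',-t,degrees=True)
# tool: x=mount y, y=mount x, z=-mount z
def Rt(yaw=-9.5,t=35):return R.from_matrix(Rm(yaw,t).as_matrix()@np.array([[0,1,0],[1,0,0],[0,0,-1]]).T)
def rel(p,r):
    o=bot.get_obs();print("now",o["eef_pos"].round(4) if hasattr(o["eef_pos"],'round') else o["eef_pos"],"clk",o["clock"])
    d=(r*R.from_quat(o["tool_rot"]).inv()).as_rotvec(degrees=True)
    print("shift",(np.array(p)-o["eef_pos"]).round(4),"turn",d.round(2),np.linalg.norm(d).round(1))
E
python3 - <<'E'
from h import *
rel(np.array([.531,.262,.0675])+.19*Rm().as_matrix()[:,2],Rt())
print(Rt().as_matrix().round(2))
m=bot.camera_model("wrist");T=R.from_quat(bot.get_obs()["tool_rot"]).as_matrix();print(np.round(m["K"],1),(T.T@(m["T"][:3,3]-bot.get_obs()["eef_pos"])).round(3),(T.T@m["T"][:3,:3]).round(2))
E
```

```text
now [ 0.165  -0.4714  0.2385] clk 0.1
shift [ 0.2585  0.7514 -0.0154] turn [-23.7  -28.14  59.2 ] 69.7
[[ 0.17  0.81  0.57]
 [ 0.99 -0.14 -0.09]
 [ 0.    0.57 -0.82]]
[[309.7   0.  321.3]
 [  0.  309.7 194.6]
 [  0.    0.    1. ]] [ 0.083 -0.001 -0.135] [[ 0.   -0.95 -0.32]
 [ 1.    0.    0.  ]
 [-0.   -0.32  0.95]]
```

```bash
python3 -m jog '[[[0.04,0.02,0.02,-2,-3,6,0],[0.08,0.045,0.03,-4,-6,12,0],[0.12,0.07,0.03,-7,-8,17.7,0],[0.15,0.1,0.03,-9.5,-11.3,23.6,0],[0.18,0.135,0.03,-11.8,-14,29.6,0],[0.20,0.17,0.03,-14.2,-16.9,35.5,0],[0.22,0.205,0.03,-16.6,-19.7,41.4,0],[0.23,0.24,0.03,-19,-22.5,47.3,0],[0.24,0.28,0.03,-21.3,-25.3,53.2,0],[0.25,0.32,0.03,-23.7,-28.1,59.2,0]]]'
python3 - <<'E'
from h import *
rel(np.array([.531,.262,.0675])+.19*Rm().as_matrix()[:,2],Rt())
E
```

```text
clock: 0.93
eef_pos: [0.4117, -0.1631, 0.269]
tool_rot: [0.726, 0.618, 0.195, 0.231]
ft_force: [0.3, 0.9, -0.3]
grip_width: 0.0853
now [ 0.4117 -0.1631  0.269 ] clk 0.9333
shift [ 0.0118  0.4431 -0.0458] turn [ 0.12  0.2  -0.26] 0.3
```

```bash
python3 -m jog '[[[0.002,0.041,0,0,0,0,0],[0.004,0.082,0,0,0,0,0],[0.005,0.123,0,0,0,0,0],[0.006,0.164,0,0,0,0,0],[0.008,0.205,0,0,0,0,0],[0.008,0.246,0,0,0,0,0],[0.008,0.287,-0.01,0,0,0,0],[0.008,0.328,-0.02,0,0,0,0],[0.008,0.369,-0.03,0,0,0,0],[0.008,0.405,-0.04,0,0,0,0]]]'; python3 -m jog '[[[0,0.02,-0.005,0,0,0,0],[0,0.026,-0.005,0,0,0,0],[0,0.026,-0.005,0,0,0,0],[0,0.026,-0.005,0,0,0,0]]]';  python3 - <<'E'
from h import *
import cv2
rel(np.array([.531,.262,.0675])+.19*Rm().as_matrix()[:,2],Rt())
np.save("Tw1.npy",bot.camera_model("wrist")["T"]);cv2.imwrite("pics/w1.png",bot.camera("wrist"))
E
```

```text
clock: 1.77
eef_pos: [0.4189, 0.2425, 0.2288]
tool_rot: [0.727, 0.617, 0.195, 0.23]
ft_force: [0.9, -1.0, -0.2]
grip_width: 0.085
clock: 2.1
eef_pos: [0.4195, 0.2651, 0.224]
tool_rot: [0.728, 0.616, 0.194, 0.23]
ft_force: [0.8, 0.0, 0.3]
grip_width: 0.0854
now [0.4195 0.2651 0.224 ] clk 2.1
shift [ 0.004   0.0149 -0.0008] turn [0.12 0.04 0.01] 0.1
```

View pics/w1.png

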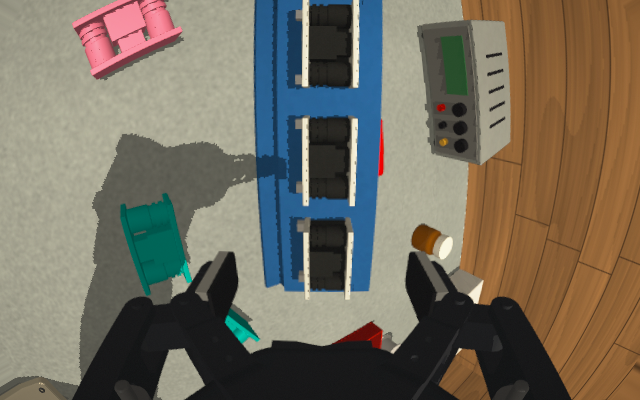

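The wrist view shows all three mounts from above: M's plate tops span columns 303–356 and rows 117–206, R's rows 220–299, and L is cut off at the top. I'll refit with this view added.

```bash
cat > fit.py <<'E'
from h import *
from scipy.optimize import least_squares
C={n:(bot.camera_model(n)["K"],np.linalg.inv(bot.camera_model(n)["T"])) for n in("top","scene","wrist")}
C["wrist"]=(C["wrist"][0],np.linalg.inv(np.load("Tw1.npy")))
def proj(n,P):
    K,T=C[n];p=P@T[:3,:3].T+T[:3,3]
    if n=="wrist":
        h=np.hypot(p[:,0],p[:,1]);th=np.arctan2(h,p[:,2]);return K[:2,2]+K[0,0]*(th/h)[:,None]*p[:,:2]
    p=p@K.T;return p[:,:2]/p[:,2:]
c=np.array([[27,45,-22],[27,-45,-22],[27,45,22],[27,-45,22]])/1000
w={'L':([[-27,-45,22],[27,-45,22]],[(302,88),(358,87)]),'M':([[-27,45,22],[-27,-45,22],[27,45,22],[27,-45,22]],[(303,117),(303,205),(356,116),(355,206)])}
w['R']=(w['M'][0],[(304,219),(304,299),(352,221),(350,299)])
T={'L':[(98,130),(245,150),(78,165),(226,192)],'M':[(295,157),(442,180),(276,196),(425,220)],'R':[(497,188),(640,208),(479,228),(630,250)]}
S={'L':[(292,498),(245,380),(338,466),(285,348)],'M':[(234,340),(186,235),(268,312),(222,202)],'R':[(175,198),(135,98),(212,166),(167,68)]}
px=lambda a,s,o:(np.array(a)+.5)/s-.5+o
def f(v,W=1):
    r=[]
    for i,k in enumerate('LMR'):
        q=Rm(*np.degrees(v[:2])).as_matrix();t=v[2+3*i:5+3*i];P=c@q.T+t
        r+=[W*(proj("top",P)-px(T[k],6,(185,170))),W*(proj("scene",P)-px(S[k],4.5,(300,195)))]
        r+=[proj("wrist",np.array(w[k][0])/1000@q.T+t)-np.array(w[k][1])]
    return np.concatenate(r).ravel()
for W in(1,.2):
    s=least_squares(f,[-.16,.61]+[.55,.38,.07,.53,.26,.07,.51,.14,.07],args=(W,))
    print(np.degrees(s.x[:2]).round(2),s.x[2:].reshape(3,3).round(4).tolist(),np.abs(s.fun).max())
E
python3 fit.py
```

```text
[-10.47  33.38] [[0.553, 0.3794, 0.0781], [0.5332, 0.2628, 0.0775], [0.5132, 0.1521, 0.0784]] 6.580980110937958
[-9.99 36.05] [[0.5562, 0.3786, 0.0756], [0.5356, 0.2618, 0.0762], [0.506, 0.1648, 0.0929]] 3.789770638428763
```

```bash
cat >> fit.py <<'E'
x=np.array([np.radians(-9.7),np.radians(35),.5545,.379,.076,.534,.262,.076,.513,.144,.076])
r=f(x).reshape(-1,2).round(1);print(r.tolist())
E
python3 fit.py|tail -1
python3 - <<'E'
import cv2
a=cv2.imread("pics/w1.png")[70:310,240:400];cv2.imwrite("pics/w1c.png",cv2.resize(a,None,fx=2.5,fy=2.5,interpolation=cv2.INTER_CUBIC))
E
```

```text
[[-0.3, -1.1], [-0.2, -0.8], [-0.9, -0.7], [-0.3, -1.5], [-0.6, -0.7], [-0.9, -0.9], [-1.7, -0.4], [-1.1, -0.9], [-1.2, -0.9], [-0.3, 0.7], [-0.6, -0.7], [-0.4, -0.9], [-0.6, -0.8], [-0.2, -1.1], [-1.6, -0.2], [-0.7, -0.9], [-0.6, -1.1], [-0.7, -0.9], [-2.5, -0.1], [-1.5, 0.2], [0.8, 1.4], [-1.1, -0.6], [-1.4, -0.8], [-0.4, -0.5], [-0.8, -0.9], [-0.6, -0.9], [-1.1, -0.4], [-1.2, -0.2], [-1.5, -0.7], [-0.8, -1.1], [-2.6, 12.7], [-0.8, -0.0], [0.1, 10.8], [-1.7, -0.0]]
```

View pics/w1c.png

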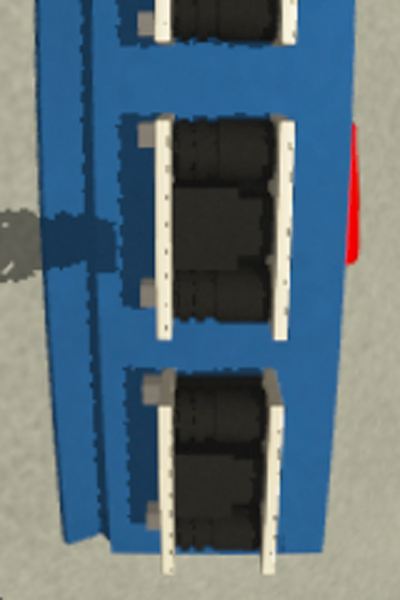

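R's visible upper end at row 219 was the lower edge of its plates; their top corners are at row about 232. That agrees with a height of 0.076. I'll refit with this corrected.

```bash
sed -i "s/^w\['R'\].*/w['R']=(w['M'][0],[(304.5,231.5),(304.5,299),(352,231.5),(350,299)])/" fit.py; python3 fit.py|head -2
python3 - <<'E'
from h import *
q=Rm(-9.7,35).as_matrix();print(q.round(3).tolist())
o=bot.get_obs();t=R.from_quat(o["tool_rot"]).as_matrix();print((q.T@t).round(3))
E
```

```text
[-9.43 32.81] [[0.5525, 0.3795, 0.0774], [0.533, 0.2629, 0.0775], [0.5124, 0.1452, 0.0778]] 2.2803981736055334
[-9.36 35.58] [[0.5557, 0.3788, 0.0754], [0.5354, 0.262, 0.0763], [0.5152, 0.143, 0.076]] 1.6481735278724159
[[0.807, 0.168, -0.565], [-0.138, 0.986, 0.097], [0.574, 0.0, 0.819]]
[[-0.003  1.     0.001]
 [ 1.     0.003  0.   ]
 [ 0.     0.001 -1.   ]]
```

```bash
python3 -m jog '[[[0,0,0,0,0,0,0]]]'
python3 - <<'E'
from h import *
q=Rm(-9.5,35).as_matrix()
for d in(.06,-.005):rel(np.array([.5354,.262,.076])+d*q[:,2],Rt())
E
```

```text
clock: 2.23
eef_pos: [0.4199, 0.2643, 0.2247]
tool_rot: [0.728, 0.615, 0.195, 0.23]
ft_force: [0.3, -0.3, -0.1]
grip_width: 0.0857
now [0.4199 0.2643 0.2247] clk 2.2333
shift [ 0.0816  0.0034 -0.0996] turn [0.03 0.1  0.12] 0.2
now [0.4199 0.2643 0.2247] clk 2.2333
shift [ 0.1183 -0.0028 -0.1528] turn [0.03 0.1  0.12] 0.2
```

```bash
python3 -m jog '[[[0.02,0.001,-0.025,0,0,0,0],[0.04,0.002,-0.05,0,0,0,0],[0.061,0.003,-0.075,0,0,0,0],[0.082,0.003,-0.1,0,0,0,0],[0.094,0.001,-0.118,0,0,0,0],[0.106,-0.001,-0.135,0,0,0,0],[0.118,-0.003,-0.153,0,0,0,0],[0.118,-0.003,-0.153,0,0,0,0]]]'
python3 - <<'E'
from h import *
q=Rm(-9.5,35).as_matrix()
for d in(-.005,):rel(np.array([.5354,.262,.076])+d*q[:,2],Rt())
E
```

```text
clock: 2.9
eef_pos: [0.538, 0.2594, 0.0685]
tool_rot: [0.729, 0.615, 0.192, 0.231]
ft_force: [0.2, -0.0, -0.2]
grip_width: 0.0855
now [0.538  0.2594 0.0685] clk 2.9
shift [0.0002 0.0021 0.0034] turn [ 0.19 -0.11  0.26] 0.3
```

```bash
python3 -m jog '[[[0,0.002,0.003,0,0,0,60],[0,0.002,0.003,0,0,0,80],[0,0.002,0.003,0,0,0,95],[0,0.002,0.003,0,0,0,110],[0,0.002,0.003,0,0,0,130],[0,0.002,0.003,0,0,0,150],[0,0.002,0.003,0,0,0,150],[0,0.002,0.003,0,0,0,150]]]'
```

```text
clock: 3.57
eef_pos: [0.5363, 0.2659, 0.0765]
tool_rot: [0.727, 0.617, 0.196, 0.23]
ft_force: [-13.1, -0.3, 10.5]
grip_width: 0.0407
```

M closed to 41 mm, so it is springy. The tips touched the slope a little as the pads swung forward, so I'll work higher next time. Opening now and moving to R.

```bash
python3 -m jog '[[[0,0,0,0,0,0,130],[0,0,0,0,0,0,110],[0,0,0,0,0,0,90],[0,0,0,0,0,0,60],[0,0,0,0,0,0,0],[0,0,0,0,0,0,0],[0,0,0,0,0,0,0]]]';python3 -m jog '[[[-0.01,0.002,0.0145,0,0,0,0],[-0.023,0.004,0.033,0,0,0,0],[-0.034,0.006,0.049,0,0,0,0],[-0.051,0.009,0.074,0,0,0,0],[-0.051,0.009,0.074,0,0,0,0]]]'
python3 - <<'E'
from h import *
q=Rm(-9.5,35).as_matrix()
for d in(.07,.004):rel(np.array([.5152,.143,.076])+d*q[:,2],Rt())
E
```

```text
clock: 4.15
eef_pos: [0.5382, 0.2649, 0.0747]
tool_rot: [0.728, 0.616, 0.195, 0.23]
ft_force: [0.2, 0.3, -0.5]
grip_width: 0.0856
clock: 4.57
eef_pos: [0.4872, 0.2757, 0.1528]
tool_rot: [0.727, 0.616, 0.198, 0.23]
ft_force: [0.7, -0.3, 0.3]
grip_width: 0.0854
now [0.4872 0.2757 0.1528] clk 4.5667
shift [-0.0116 -0.1261 -0.0195] turn [-0.2   0.36 -0.07] 0.4
now [0.4872 0.2757 0.1528] clk 4.5667
shift [ 0.0257 -0.1323 -0.0735] turn [-0.2   0.36 -0.07] 0.4
```

```bash
python3 -m jog '[[[-0.003,-0.03,0,0,0,0,0],[-0.006,-0.062,-0.005,0,0,0,0],[-0.009,-0.094,-0.01,0,0,0,0],[-0.012,-0.126,-0.0195,0,0,0,0],[-0.012,-0.126,-0.0195,-0.2,0.3,0,0],[0.002,-0.128,-0.038,-0.2,0.3,0,0],[0.014,-0.13,-0.056,-0.2,0.3,0,0],[0.0257,-0.132,-0.0735,-0.2,0.3,0,0],[0.0257,-0.132,-0.0735,-0.2,0.3,0,0]]]'
python3 - <<'E'
from h import *
q=Rm(-9.5,35).as_matrix()
for d in(.004,):rel(np.array([.5152,.143,.076])+d*q[:,2],Rt())
E
```

```text
clock: 5.32
eef_pos: [0.5126, 0.1407, 0.0717]
tool_rot: [0.729, 0.617, 0.189, 0.23]
ft_force: [-0.3, 0.2, 0.7]
grip_width: 0.0855
now [0.5126 0.1407 0.0717] clk 5.3167
shift [0.0003 0.0026 0.0075] turn [ 0.34 -0.44  0.11] 0.6
```

```bash
python3 -m jog '[[[0,0.002,0.005,0,0,0,60],[0,0.002,0.005,0,0,0,80],[0,0.002,0.005,0,0,0,95],[0,0.002,0.005,0,0,0,110],[0,0.002,0.005,0,0,0,130],[0,0.002,0.005,0,0,0,150],[0,0.002,0.005,0,0,0,150],[0,0.002,0.005,0,0,0,150]]]'
```

```text
clock: 5.98
eef_pos: [0.5118, 0.1446, 0.0809]
tool_rot: [0.727, 0.617, 0.192, 0.229]
ft_force: [-5.1, 1.1, 4.0]
grip_width: 0.0517
```

R stopped at 52 mm, so it is hard. I'll hold it a little longer to confirm, then lift along the slope normal.

```bash
python3 -m jog '[[[0,0,0,0,0,0,150],[0,0,0,0,0,0,150],[0,0,0,0,0,0,150]]]'; python3 -m jog '[[[-0.005,0.001,0.008,0,0,0,150],[-0.015,0.003,0.022,0,0,0,150],[-0.028,0.005,0.041,0,0,0,150],[-0.042,0.007,0.061,0,0,0,150],[-0.057,0.01,0.082,0,0,0,150],[-0.066,0.01,0.1,0,0,0,150],[-0.066,0.01,0.1,0,0,0,150]]]'
python3 - <<'E'
from h import *
rel([.459,-.2,.2],Rt(-7,0))
E
```

```text
clock: 6.23
eef_pos: [0.5118, 0.1446, 0.0809]
tool_rot: [0.727, 0.617, 0.192, 0.229]
ft_force: [-4.6, 0.3, 3.3]
grip_width: 0.0512
clock: 6.82
eef_pos: [0.4465, 0.1552, 0.184]
tool_rot: [0.727, 0.617, 0.195, 0.23]
ft_force: [0.6, 0.4, -2.3]
grip_width: 0.0515
now [0.4465 0.1552 0.184 ] clk 6.8167
shift [ 0.0125 -0.3552  0.016 ] turn [ 5.01 34.75  2.31] 35.2
```

```bash
python3 -m jog '[[[0,-0.01,0.01,0.5,3.5,0.2,150],[0.002,-0.03,0.016,1,7,0.5,150],[0.004,-0.055,0.016,1.6,11,0.7,150],[0.006,-0.08,0.016,2.2,15.5,1,150],[0.008,-0.105,0.016,2.8,19.5,1.3,150],[0.01,-0.13,0.016,3.4,23.5,1.6,150],[0.012,-0.155,0.016,4,27.5,1.8,150],[0.0125,-0.18,0.016,4.5,31,2,150],[0.0125,-0.205,0.016,5,34.7,2.3,150],[0.0125,-0.23,0.016,5,34.7,2.3,150]]]'; python3 -m jog '[[[0,-0.025,0,0,0,0,150],[0,-0.05,0,0,0,0,150],[0,-0.075,0,0,0,0,150],[0,-0.1,0,0,0,0,150],[0,-0.117,0,0,0,0,150],[0,-0.125,0,0,0,0,150],[0,-0.125,0,0,0,0,150],[0,-0.125,0,0,0,0,150]]]'
python3 - <<'E'
from h import *
import cv2
rel([.459,-.2,.2],Rt(-7,0))
np.save("Tw2.npy",bot.camera_model("wrist")["T"])
a=bot.camera("wrist");b=bot.camera("top")[150:270,150:450]
cv2.imwrite("pics/w2.png",np.vstack([a,cv2.resize(b,(640,256))[:195]]))
E
```

```text
clock: 7.65
eef_pos: [0.4609, -0.0781, 0.1946]
tool_rot: [0.749, 0.663, -0.004, -0.001]
ft_force: [1.8, -0.9, -3.1]
grip_width: 0.0516
clock: 8.32
eef_pos: [0.4588, -0.2008, 0.1952]
tool_rot: [0.749, 0.663, -0.003, -0.0]
ft_force: [-0.4, 0.5, -2.6]
grip_width: 0.0514
now [ 0.4588 -0.2008  0.1952] clk 8.3167
shift [0.0002 0.0008 0.0048] turn [ 0.21 -0.31 -0.02] 0.4
```

View pics/w2.png

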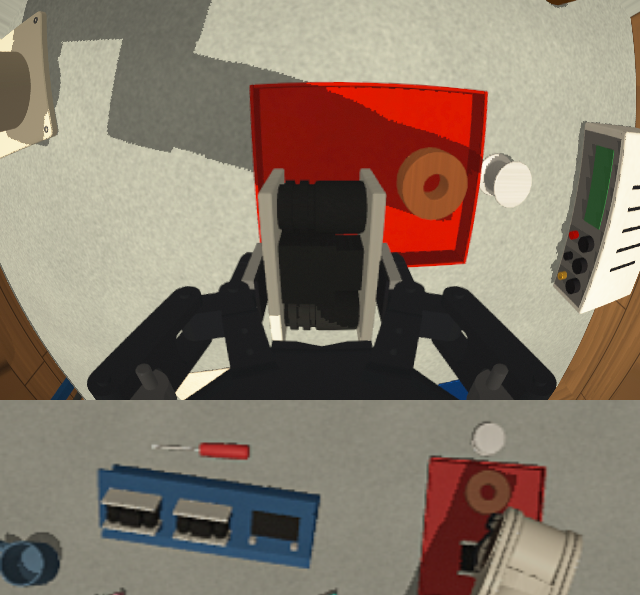

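The mount is held upright over the tray. The tray rim corners are at (250,86), (487,92) and (465,263), and the toroid is at (432,185). M and L are still standing in place.

Run:
```python
from h import *
K=bot.camera_model("wrist")["K"];T=np.load("Tw2.npy")
def ray(u,v,z):
    d=np.array([u,v])-K[:2,2];r=np.hypot(*d);th=r/K[0,0];k=np.r_[np.sin(th)*d/r,np.cos(th)];k=T[:3,:3]@k;return T[:3,3]+k*(z-T[2,3])/k[2]
a,b,c=[ray(*p,.035) for p in((250,86),(487,92),(465,263))]
print(a,b,c,"cen",(a+c)/2,"yaw",np.degrees(np.arctan2(*(b-a)[1::-1])),np.linalg.norm(b-a),np.linalg.norm(c-b),"tor",ray(432,185,.03))
```

```text
[ 0.40291763 -0.10153581  0.035     ] [ 0.63919456 -0.12763325  0.035     ] [ 0.61756883 -0.32417382  0.035     ] cen [ 0.51024323 -0.21285482  0.035     ] yaw -6.3029280022182546 0.2377138263948228 0.1977267507774449 tor [ 0.57392935 -0.22266645  0.03      ]
```

```bash
python3 -m jog '[[[0.002,-0.004,-0.015,0,0,0,150],[0.004,-0.006,-0.04,0,0,0,150],[0.004,-0.006,-0.065,0,0,0,150],[0.004,-0.006,-0.09,0,0,0,150],[0.004,-0.006,-0.11,0,0,0,150],[0.004,-0.006,-0.127,0,0,0,150],[0.004,-0.006,-0.14,0,0,0,150],[0.004,-0.006,-0.148,0,0,0,150],[0.004,-0.006,-0.148,0,0,0,150],[0.004,-0.006,-0.148,0,0,0,150]]]'; python3 -m jog '[[[0,0,-0.003,0,0,0,150],[0,0,-0.006,0,0,0,150],[0,0,-0.008,0,0,0,150],[0,0,-0.01,0,0,0,150],[0,0,-0.01,0,0,0,150]]]'
```

```text
clock: 9.25
eef_pos: [0.4632, -0.2065, 0.048]
tool_rot: [0.748, 0.663, -0.003, -0.0]
ft_force: [0.4, -0.4, -2.4]
grip_width: 0.0517
clock: 9.67
eef_pos: [0.4628, -0.2072, 0.0376]
tool_rot: [0.749, 0.663, -0.003, 0.0]
ft_force: [-0.5, 0.5, -3.7]
grip_width: 0.0515
```

```bash
python3 -m jog '[[[0,0,-0.002,0,0,0,150],[0,0,-0.004,0,0,0,150],[0,0,-0.004,0,0,0,150]]]';python3 -m jog '[[[0,0,-0.001,0,0,0,150],[0,0,-0.002,0,0,0,150],[0,0,-0.002,0,0,0,150]]]'
```

```text
clock: 9.92
eef_pos: [0.4627, -0.2071, 0.0334]
tool_rot: [0.749, 0.663, -0.003, -0.0]
ft_force: [0.1, -0.4, -2.1]
grip_width: 0.0515
clock: 10.17
eef_pos: [0.4629, -0.2071, 0.0316]
tool_rot: [0.749, 0.663, -0.003, -0.0]
ft_force: [0.3, -0.3, -2.9]
grip_width: 0.0513
```

```bash
python3 -m jog '[[[0,0,-0.001,0,0,0,150],[0,0,-0.002,0,0,0,150],[0,0,-0.002,0,0,0,150]]]';python3 -m jog '[[[0,0,-0.001,0,0,0,150],[0,0,-0.002,0,0,0,150],[0,0,-0.002,0,0,0,150]]]'
```

```text
clock: 10.42
eef_pos: [0.463, -0.2074, 0.0312]
tool_rot: [0.749, 0.663, -0.003, 0.0]
ft_force: [-3.3, -0.5, 7.7]
grip_width: 0.0515
clock: 10.67
eef_pos: [0.4629, -0.2074, 0.0311]
tool_rot: [0.749, 0.663, -0.003, 0.001]
ft_force: [-7.3, 3.0, 21.8]
grip_width: 0.0512
```

The mount is in contact with the floor. I'll back off 3 mm, open partway and rise.

```bash
python3 -m jog '[[[0,0,0.002,0,0,0,150],[0,0,0.002,0,0,0,95],[0,0,0.002,0,0,0,75],[0,0,0.002,0,0,0,60],[0,0,0.002,0,0,0,55],[0,0,0.002,0,0,0,55],[0,0,0.002,0,0,0,55]]]';python3 -m jog '[[[0,0,0.01,0,0,0,55],[0,0,0.025,0,0,0,55],[0,0,0.045,0,0,0,55],[0,0,0.07,0,0,0,55],[0,0,0.1,0,0,0,55],[0,0,0.14,0,0,0,55],[0,0,0.17,0,0,0,55],[-0.03,0,0.18,0,0,0,55],[-0.06,0,0.18,0,0,0,55],[-0.06,0,0.18,0,0,0,55]]]'
python3 - <<'E'
from h import *
import cv2
a=bot.camera("wrist");b=bot.camera("scene")[130:325,230:400]
cv2.imwrite("pics/w3.png",np.hstack([cv2.resize(a,(448,280)),cv2.resize(b,(244,280))]))
E
```

```text
clock: 11.25
eef_pos: [0.463, -0.2072, 0.0296]
tool_rot: [0.749, 0.663, -0.003, 0.0]
ft_force: [0.1, 0.8, 0.4]
grip_width: 0.0672
clock: 12.08
eef_pos: [0.3986, -0.2065, 0.2112]
tool_rot: [0.749, 0.662, -0.004, -0.001]
ft_force: [-0.3, 0.3, -0.8]
grip_width: 0.0668
```

View pics/w3.png

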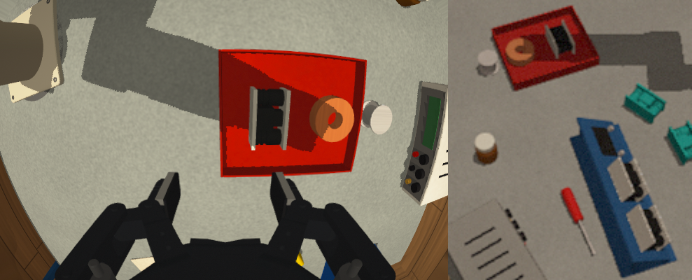

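The mount stands flat in the near half of the tray at about (269,117), clear of the toroid. The other two are in their places on the rack, and nothing else has moved. The rules say there is one hard mount, so I'm handing in.

Run:
```python
from workcell import bot
print(bot.job_done())
```

```text
the job is handed in; nothing more can be done
None
```

The hard mount is in the scrap tray and the other two are still on the rack. I handed in at about 12 s of the 51 s allowed.

- **Squeezing:** the middle mount gave to 41 mm, so it is springy. The right-hand one (nearest the tray) stopped at 51–52 mm, so it is hard. I did not squeeze the left-hand mount, because the rules say there is only one hard mount.
- **Placing:** I lifted the hard mount off along the slope and lowered it into the near half of the tray until it touched the floor. I then released it by opening the gripper partway.
- **Last checks:** the final wrist and scene pictures show it standing flat in the tray, clear of the toroid. The other two mounts are in their places, and the bystanders in view have not moved. The mug is out of view in those pictures, and the meter and screwdriver show only in part. After release the gripper was clear and read almost no force.
- **What was off:**
    - While squeezing the middle mount, the fingertips pressed on the rack slope with about 16 N, so I worked higher on the next one.
    - Pressing down on the tray floor peaked at about 22 N.
    - My first height estimate, from the fixed cameras only, was about 8 mm too low. The wrist camera corrected it to 76 mm, which matches the text.
    - I did not measure the middle mount's position again after squeezing it; I only judged it from the pictures.

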